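# Open the pedal bin's sprung lid and hold it just below its balance point

## Task

Press the pedal of the blue steel damp bin fully down to its stop with the gripper so that the catch lets go and the lid pops ajar, then let the pedal come back up. Grip the lid by its black grab bar, raise it a little past its balance point (white mark on the strip beside the lid) without throwing it wide open, then bring it back and finish by holding it still by the bar just below the balance point (yellow pointer in the green part), so that it would fall shut if let go; the program ends while still gripping the bar. Leave the other things on the table where they are.

Things in the scene. Friction and masses are not known exactly. Their poses are not given: they have to be found in the camera images.
- bin: Blue steel box fixed to the table, 170 mm deep (x), 220 mm wide (y), rim 100 mm high, with a hinged lid on top and a pedal at its right side (-y). Origin: centre of its underside, on the table. x points from its front (the side with the grab bar, roughly facing the robot) to the hinge at its back, y to its left, z up.
- balance_mark (a point): White mark on a curved strip (14 mm wide, 100 mm radius about the hinge) at the bin's left side, at x 35, y 130, z 193 mm in the bin's frame. A thin yellow pointer on the lid's left side moves along the strip: grey below 0.70 rad of lid angle, green from 0.70 to 1.02, white mark at the balance point 1.05, red above. Strip top 210 mm above the table.
- hinge (a point): Middle of the lid's hinge line, which is parallel to the bin's y axis, at x 85, y 0, z 106 mm in the bin's frame. The lid is a 5 mm plate that reaches 180 mm from it. Weight and hinge spring cancel at the balance point, 1.05 rad (60 degrees): lower, a free lid falls shut (0 N at the mark to 2.5 N at the bar near shut); higher, it flies open (up to 2.5 N at the bar).
- lid (a joint): Lid angle in rad: 0 shut and level, grows as the front rises, end stop 1.5. It starts shut, held by the pedal's catch,; pulling is not the way to open it. Once the pedal has been pressed to its stop the lid pops up by itself to about 0.15 and stays so after the pedal is released.
- grab_bar (a point): Black round grip, 15 mm thick, 90 mm long, 40 mm in front of the lid's edge, on rods 60 mm left and right of its middle. Origin: its middle; y along it. At lid angle a it is at x = 85 - 220 cos(a), y 0, z = 106 + 220 sin(a) mm in the bin's frame (z 106 shut, 139 ajar, 297 at the balance point). It can turn between fingers that hold it from front and back.
- pedal (a joint): Pedal angle in rad: 0 up (at rest), grows as it is pressed down, stop at 0.25. A spring brings it back up; it takes about 5 N to start and 10 N at the stop.
- pedal_pad (a point): Middle of the top of the square black pedal pad, 56 x 56 mm, yellow ribs, in front of the bin's right corner. At rest at x -180, y -175, z 71 mm in the bin's frame; it swings about a line parallel to the bin's y axis at x -50, z 30 mm; at the stop its middle is at x -186, z 38 mm.
- red_pot: Square red clay pot, 110 x 112 x 108 mm, bystander; origin at the centre of its underside.
- wood_rib: Flat oval wooden rib, 52 x 83 x 8 mm, bystander; origin at the centre of its underside.
- slip_trailer: Small white bulb with a spout, 34 x 34 x 58 mm, bystander; origin at the centre of its underside.

How it is judged (in metres and radians):
On the way, in this order (a step that is already met when the one before it is completed fails the run):
1. the pedal is pressed down to its stop (value of joint pedal above 0.225 rad), for 0.1 s.
2. the pedal is back up and the fingers have the grab bar, with the lid ajar (value of joint pedal below 0.05 rad and contact force between the fingers and bin above 0.5 N and distance between the grasp point and grab_bar below 0.055 m and value of joint lid below 0.6 rad), for 0.1 s.
3. the lid is raised past its balance point by the bar (value of joint lid above 1.08 rad and contact force between the fingers and bin above 0.3 N and distance between the grasp point and grab_bar below 0.055 m), for 0.1 s.
At the end, for the whole second after the job is handed in: The lid is held still (under 0.1 rad/s) by the fingers (contact force over 0.5 N, grasp point within 55 mm of the middle of the grab bar) at 0.70 to 1.02 rad, just below the balance point of 1.05 rad, with the pedal back up (value of joint lid between 0.7 and 1.02 rad and velocity of joint lid between -0.1 and 0.1 rad/s and contact force between the fingers and bin above 0.5 N and distance between the grasp point and grab_bar below 0.055 m and value of joint pedal below 0.05 rad); the arm keeps its last pose, push and grip.
It fails at once if the lid is thrown wide open (beyond 1.4 rad) (value of joint lid above 1.4 rad).
It fails at once if the red pot, the wood rib or the slip trailer is moved by more than 20 mm (distance of any of red_pot, wood_rib, slip_trailer from where it was at the start of the episode above 0.02 m).
It also fails if it takes over 54 s, if anything falls off the work surface, if the arm or the gripper's body presses on something with over 40 N, if the wrist force passes 120 N, or if a joint passes its speed limit or range.

## Robot

A 6-joint arm with a two-finger parallel gripper is mounted at the origin on a cart in front of the work surface, level with it; the furniture and walls round the work are solid. World frame = base frame: x ahead of the robot, y to its left, z up, the work surface at z = 0. Lengths are in mm, angles in rad, forces in N, time in s.
With the tool pointing down it reaches from about 200 to 875 mm from the base axis. Payload 3.4 kg.
Tool frame: the origin (TCP) lies at the centre of the arm's flange, where the gripper is bolted on; the fingertips stand 199 mm ahead of it and the grasp point (between the pads) lies 180 mm ahead of it; z points along the fingers, y is the direction in which the jaws open and shut (so a half turn about z gives the same grasp; the last joint's range is limited). The gripper opens to 94 mm and grips with 3 to 60 N. Pads are 16 mm wide; open, the fingers measure 119 mm over their backs; the gripper's body (75 mm by 177 mm) begins 78 mm behind the grasp point.
Start: joints at [1.036, 0.276, 1.505, -0, 1.361, -0.121], TCP at [231.214, 526.483, 404.693] pointing down, gripper open.
Joint ranges: [-2.89, 2.89], [-0.75, 2.08], [0.22, 2.7], [-1.18, 4.32], [0.11, 2.71], [-2.7, 2.7]. Speed limits (rad/s): [2.57, 2.57, 3.14, 3.14, 3.14, 3.14].

## Interface

Orientations are given as a 3x3 rotation matrix whose columns are the frame's x, y, z axes.
In Python, from cell import * gives the robot as it stands. Calls block until the motion is done:
- move_pose(position, orientation): joint-space move of the TCP to a pose.
- move_l(position, attitude=None, velocity=150): straight line of the TCP; attitude=None keeps the orientation; velocity is the mean speed in mm/s.
- set_joints(angles): joint-space move.
- gripper_open() and clamp(effort=None): open the fingers fully, or close them until they stop; effort is the grip in N (None keeps the last).
- dwell(seconds).
- inverse_kinematics(position, orientation): joint angles nearest the present ones, or None.
- read_camera(name): name is "scene" or "top" or "wrist"; returns a dict with "pixels" (400x640x3 uint8, red, green, blue), "fx", "fy", "cx", "cy" (pixels), "dist_coeffs" ([k1, k2, p1, p2, k3] as OpenCV has them; the pictures are not rectified), "world_from_camera" (4x4, takes a point from camera to world coordinates). Camera axes: x right, y down, z forward; pixel columns grow to the right and rows downward; lengths in mm; the calibration is good to about 2 mm. A picture is of the moment at which its call begins. There is no depth.
A pose or a line that the arm cannot do raises PlanningError and nothing moves.
- close_job(): hands the job in, once; it reports no verdict.
Trained networks look in a picture, given as the dict that the camera call returned (one of the last four; its "shot" number tells which), for a name from the list of things; names that differ only in an ending like _2 or _b are one class to them, and where a whole thing is asked for, a point or a joint stands for the part that bears it (a point fixed in the world has none). Each returns a list of dicts, best first, with "score" (0 to 1); they miss things now and then, are a little off and sometimes report something else, mostly with a low value. They report only what shows in the picture. A call takes as long as a camera call.
- recognise(query, picture): "point" ([x, y, z] in mm, in world coordinates, good to about 4 mm: the middle of the surface that is visible of it).
- cut_out(query, picture): "pixels" (400x640 bool, what is visible of it).
- mark_of(query, picture): "point" ([x, y, z] in mm, in world coordinates, good to about 4 mm: a listed point, or the origin of a listed thing).
Readings, each from a call of its own:
- current_clock(): time.
- current_joints(): joint angles.
- current_qvel(): joint speeds.
- current_joint_efforts(): joint torques, N m.
- current_tcp_pos(): TCP position.
- current_tool_rot(): TCP orientation.
- current_force(): force on the tool from outside, world axes, zero at the start.
- current_ft_torque(): the same for the moment, N m.
- current_opening(): finger opening in mm.
Only numpy, scipy, OpenCV 4.12 (cv2) and the standard library are available. Lean on these libraries where they do the work, as an engineer would, in place of code of your own. Each camera call takes 0.05 s, during which the arm holds its last target.

## Working session

There is one attempt and no reset: what is moved stays moved. The work goes in short steps, each a Python script; the robot and the scene stay as the last script left them, time stands still between calls to the robot, and variables do not carry over. Pictures are saved under pics/ and viewed, and the job is handed in when it is done.

```bash
ls; mkdir -p pics
python3 - <<'E'
from cell import *
import cv2
for n in ["scene","top","wrist"]:
    p=read_camera(n)
    cv2.imwrite(f"pics/{n}0.png",p["pixels"][:,:,::-1])
    print(n,p["fx"],p["dist_coeffs"],p["world_from_camera"].round(2).tolist() if hasattr(p["world_from_camera"],'round') else p["world_from_camera"])
    for q in ["grab_bar","pedal_pad","hinge","balance_mark","bin","red_pot","wood_rib","slip_trailer"]:
        r=mark_of(q,p)
        print(q,[([round(float(v)) for v in d["point"]],round(float(d["score"]),2)) for d in r[:2]])
print(current_clock())
E
```

```text
pics
scene 499.1189478392926 [-0.03428752  0.          0.          0.          0.        ] [[0.85, -0.32, 0.41, 68.61], [-0.52, -0.56, 0.65, -833.63], [0.02, -0.76, -0.64, 967.25], [0.0, 0.0, 0.0, 1.0]]
grab_bar [([504, 66, 108], 0.79)]
pedal_pad [([509, -108, 72], 0.66), ([712, 134, 104], 0.41)]
hinge []
balance_mark [([629, 246, 191], 0.57)]
bin [([628, 107, 0], 0.72)]
red_pot [([621, 379, 2], 0.89)]
wood_rib [([547, -343, 1], 0.7)]
slip_trailer [([609, -332, -4], 0.56)]
top 517.9923060603331 [-0.10142316  0.          0.          0.          0.        ] [[-0.02, -0.98, 0.21, 293.19], [-1.0, 0.02, -0.01, 29.28], [0.01, -0.21, -0.98, 1515.84], [0.0, 0.0, 0.0, 1.0]]
grab_bar [([505, 69, 107], 0.64)]
pedal_pad [([512, -108, 73], 0.89)]
hinge [([710, 131, 104], 0.84)]
balance_mark [([628, 243, 191], 0.68)]
bin [([629, 110, 2], 0.78)]
red_pot [([619, 376, 4], 0.79)]
wood_rib [([544, -339, 0], 0.81), ([625, 244, 190], 0.37)]
slip_trailer [([614, -343, 0], 0.51)]
wrist 305.00926078454603 [-0.04181119  0.          0.          0.          0.        ] [[0.4, 0.89, 0.21, 169.66], [0.92, -0.39, -0.09, 551.74], [0.0, 0.23, -0.97, 384.03], [0.0, 0.0, 0.0, 1.0]]
grab_bar []
pedal_pad []
hinge []
balance_mark []
bin []
red_pot []
wood_rib []
slip_trailer []
1.35
```

View pics/scene0.png

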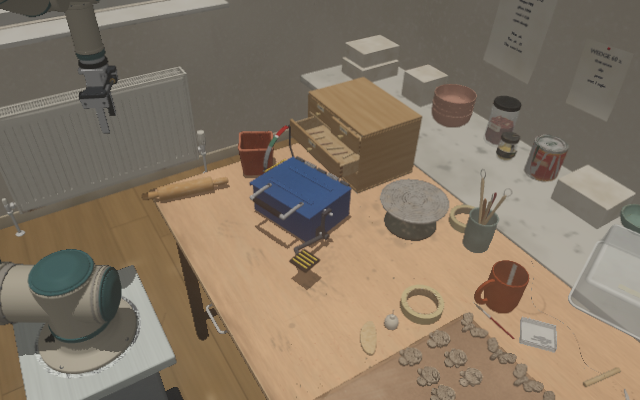

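View pics/top0.png

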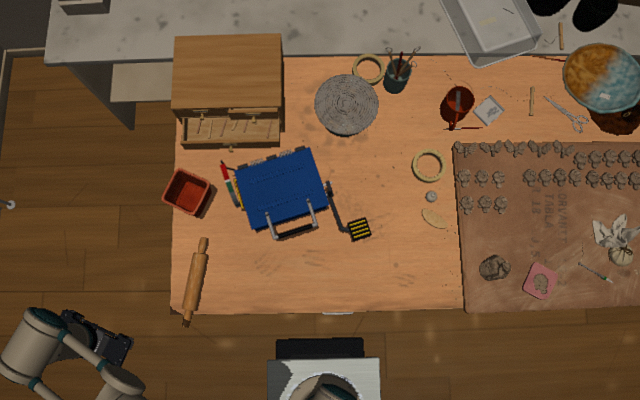

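The scene view shows the bin at px (300,197), its grab bar in front at (290,213) and the pedal pad at (305,260). In the top view the bar is at (295,230) and the pad at (359,229). The network points agree with both pictures, so next I'll triangulate with masks and fit the bin pose.

```bash
cat > h.py <<'E'
from cell import *
import numpy as np, cv2
def ray(p,uv):
    K=np.array([[p["fx"],0,p["cx"]],[0,p["fy"],p["cy"]],[0,0,1]])
    n=cv2.undistortPoints(np.array([[uv]],float),K,np.array(p["dist_coeffs"],float))[0,0]
    T=np.array(p["world_from_camera"]);d=T[:3,:3]@np.array([n[0],n[1],1]);return T[:3,3],d/np.linalg.norm(d)
def tri(a,b):
    A=np.zeros((3,3));v=np.zeros(3)
    for o,d in (a,b):
        P=np.eye(3)-np.outer(d,d);A+=P;v+=P@o
    x=np.linalg.solve(A,v);return x,[np.linalg.norm((np.eye(3)-np.outer(d,d))@(x-o)) for o,d in (a,b)]
def proj(p,X):
    K=np.array([[p["fx"],0,p["cx"]],[0,p["fy"],p["cy"]],[0,0,1]])
    W=np.linalg.inv(np.array(p["world_from_camera"]))
    return cv2.projectPoints(np.atleast_2d(np.array(X,float)),cv2.Rodrigues(W[:3,:3])[0],W[:3,3],K,np.array(p["dist_coeffs"],float))[0][:,0]
E
cat > m.py <<'E'
from h import *
from scipy.optimize import least_squares
import sys
model={"grab_bar":(-135,0,106),"pedal_pad":(-180,-175,71),"hinge":(85,0,106),"balance_mark":(35,130,193),"bin":(0,0,0)}
obs=[]
ps={n:read_camera(n) for n in ["scene","top"]}
for n,p in ps.items():
    for q,m in model.items():
        r=[d for d in mark_of(q,p) if d["score"]>.5]
        if r: obs.append((q,m,np.array(r[0]["point"])))
f=lambda v:np.concatenate([[v[0]+np.cos(v[2])*m[0]-np.sin(v[2])*m[1]-o[0],v[1]+np.sin(v[2])*m[0]+np.cos(v[2])*m[1]-o[1]] for q,m,o in obs])
s=least_squares(f,[628,108,.27],loss='soft_l1',f_scale=4)
print(s.x.round(3));
for (q,m,o),e in zip(obs,f(s.x).reshape(-1,2)): print(q,e.round(1),round(o[2]-m[2],1))
for q in ["grab_bar","pedal_pad"]:
    R=[]
    for n,p in ps.items():
        c=cut_out(q,p)
        if not c: print("no",q,n);continue
        ys,xs=np.nonzero(c[0]["pixels"]);print(q,n,len(xs),xs.min(),xs.max(),ys.min(),ys.max(),c[0]["score"])
        (u,v),_,_=cv2.minAreaRect(np.c_[xs,ys].astype(np.float32)); R.append(ray(p,(u,v)))
    if len(R)==2: x,e=tri(*R);print(q,x.round(1),np.round(e,1))
x,y,t=s.x
pts=[[x+np.cos(t)*a-np.sin(t)*b,y+np.sin(t)*a+np.cos(t)*b,c] for a,b,c in [*model.values(),(-85,110,100),(-85,-110,100),(85,110,100),(85,-110,100),(-208,-175,71),(-152,-175,71),(-135,45,106),(-135,-45,106)]]
for n,p in ps.items():
    im=cv2.resize(np.ascontiguousarray(p["pixels"][:,:,::-1]),None,fx=3,fy=3,interpolation=cv2.INTER_CUBIC)
    P=proj(p,pts)*3+1
    for u,v in P: cv2.circle(im,(int(u),int(v)),3,(0,255,0),-1)
    c=P.mean(0).astype(int);cv2.imwrite(f"pics/fit_{n}.png",im[max(0,c[1]-300):c[1]+300,max(0,c[0]-400):c[0]+400])
E
python3 m.py
```

```text
[6.31483e+02 1.10079e+02 2.95000e-01]
grab_bar [0.6 0.4] 2.6
pedal_pad [-0.6 -4.9] -3.3
hinge [-1.2 -0.4] -0.3
balance_mark [ 0.  -0.3] -0.8
bin [3.  3.8] -0.9
grab_bar [-0.2 -1. ] 1.8
pedal_pad [-0.5  1.1] 1.5
hinge [-2.9  0.4] -2.5
balance_mark [ 1.3 -0.8] -1.4
bin [0.6 1.1] -0.1
grab_bar scene 3678 250 350 157 220 0.74
grab_bar top 311 422 447 208 228 0.4
grab_bar [ 450.6 -231.3  400. ] [28.6 28.6]
pedal_pad scene 744 289 331 208 271 0.7
pedal_pad top 644 326 371 181 239 0.79
pedal_pad [562.2 -70.1  68.5] [10. 10.]
```

View pics/fit_scene.png

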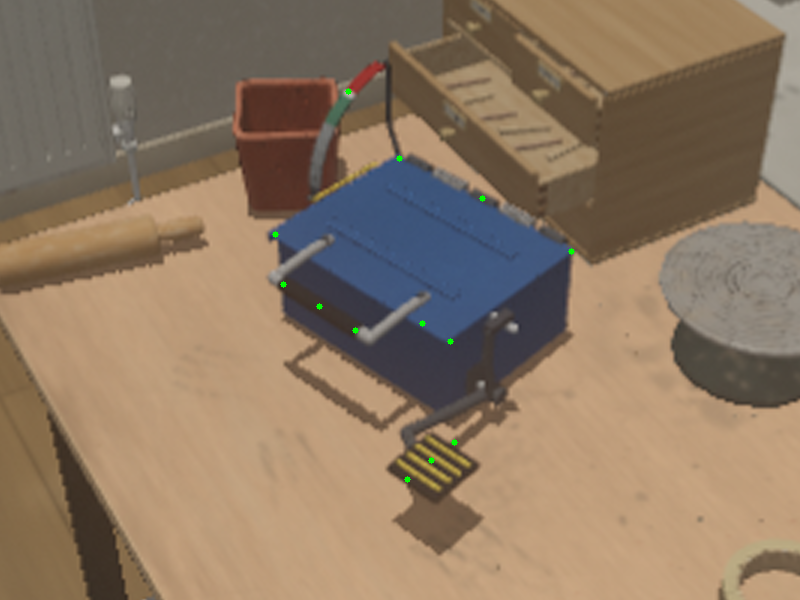

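View pics/fit_top.png

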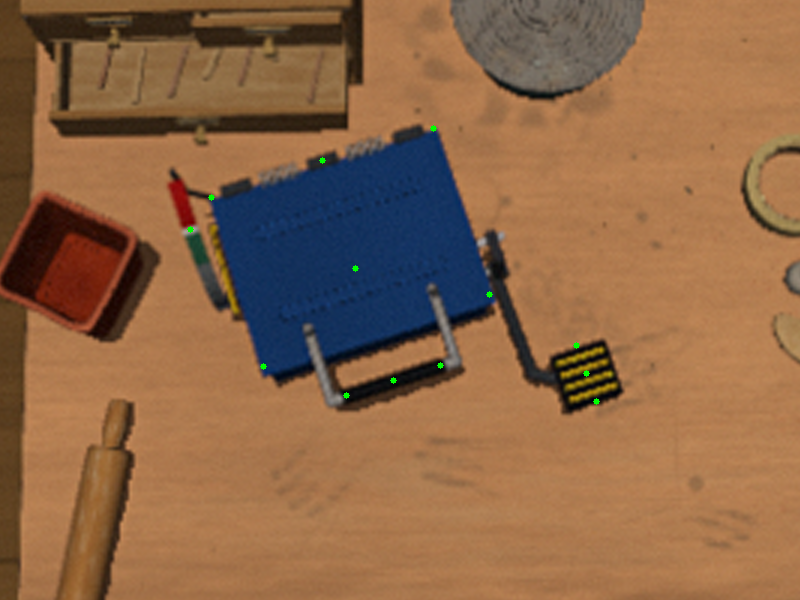

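```bash
cat >> h.py <<'E'
BX,BY,T=631.5,110.1,0.295
c,s=np.cos(T),np.sin(T)
RB=np.array([[c,-s,0],[s,c,0],[0,0,1.]])
def w(p): return np.array([BX,BY,0])+RB@np.array(p,float)
def tool(pitch,flip=1):  # pitch: angle below horizontal of tool z, in bin xz plane; jaws in that plane
    z=np.array([np.cos(pitch),0,-np.sin(pitch)]); y=flip*np.array([np.sin(pitch),0,np.cos(pitch)])
    return RB@np.c_[np.cross(y,z),y,z]
def bar(a,r=220): return np.array([85-r*np.cos(a),0,106+r*np.sin(a)])
def tcp_at(g,R,d=180): return w(g)-d*R[:,2]
E
python3 - <<'E'
from h import *
for p in [30,45,60,75,90]:
  for f in (1,-1):
    R=tool(np.radians(p),f)
    out=[]
    for a in np.arange(0.1,1.25,.1):
        q=inverse_kinematics(list(tcp_at(bar(a),R)),R.tolist()); out.append(None if q is None else np.round(q,2).tolist())
    for b in [120]:
        q=inverse_kinematics(list(tcp_at(bar(.15),R,180+b)),R.tolist()); out.append(None if q is None else np.round(q,2).tolist())
    print(p,f,sum(o is None for o in out),out[0],out[-2],out[-1])
R=tool(np.pi/2,1)
for f in (1,-1): print(inverse_kinematics(list(tcp_at((-180,-175,71),tool(np.pi/2,f),199)),tool(np.pi/2,f).tolist()))
E
```

```text
30 1 3 None [-0.16, -0.01, 2.13, 1.51, 0.39, -1.74] [-1.17, -0.2, 2.68, 1.31, 1.1, -2.39]
30 -1 1 None [-0.16, -0.01, 2.13, 1.51, 0.39, 1.4] [-1.17, -0.2, 2.68, 1.31, 1.1, 0.75]
45 1 0 [-0.3, 0.07, 2.44, 1.7, 0.41, -2.16] [-0.09, 0.0, 1.9, 0.52, 0.56, -0.73] [-0.58, -0.29, 2.36, 0.93, 0.74, -1.48]
45 -1 0 [-0.3, 0.07, 2.44, 1.7, 0.41, 0.98] [-0.09, 0.0, 1.9, 0.52, 0.56, 2.41] [-0.58, -0.29, 2.36, 0.93, 0.74, 1.66]
60 1 0 [-0.16, 0.05, 2.21, 0.53, 0.45, -0.89] [-0.03, 0.08, 1.66, 0.2, 0.91, -0.41] [-0.26, -0.19, 2.08, 0.37, 0.83, -0.75]
60 -1 2 [-0.16, 0.05, 2.21, 0.53, 0.45, 2.26] None [-0.26, -0.19, 2.08, 0.37, 0.83, 2.39]
75 1 0 [-0.06, 0.13, 2.0, 0.13, 0.77, -0.44] [0.03, 0.21, 1.42, 0.07, 1.26, -0.28] [-0.09, -0.03, 1.83, 0.11, 1.1, -0.42]
75 -1 12 [-0.06, 0.13, 2.0, 0.13, 0.77, 2.7] None None
90 1 0 [0.0, 0.25, 1.8, -0.0, 1.09, -0.29] [0.07, 0.36, 1.18, 0.0, 1.61, -0.23] [0.0, 0.16, 1.58, 0.0, 1.41, -0.29]
90 -1 13 None None None
[-0.34515145  0.3110513   1.8206399   0.          1.00990145 -0.64015145]
[-0.34515145  0.3110513   1.8206399   0.          1.00990145  2.5014412 ]
```

The overlay fits well in both views: the pad centre is at fit_top (586,373) and the bar middle at (393,380), each on its dot. Next is the pedal.

Run:
```python
from h import *
R=tool(np.pi/2)
P=lambda z:list(tcp_at((-183,-175,z),R,199))
clamp(10)
move_pose(P(230),R.tolist())
move_l(P(85),velocity=150)
f0=np.array(current_force())
for z in [70,60,50,44,40,36,33,30]:
    move_l(P(z),velocity=60)
    f=np.array(current_force())-f0; print(z,f.round(1),(np.array(current_tcp_pos())-P(z)).round(1))
    if f[2]>25: break
dwell(.3)
p=read_camera("scene");cv2.imwrite("pics/press.png",p["pixels"][100:320,180:420,::-1].repeat(2,0).repeat(2,1))
print(current_clock())
```

```text
70 [ 0.6 -0.9  2.6] [ 0.4 -0.2  0.1]
60 [-3.5 -2.   4.8] [-0.7 -0.3  0. ]
50 [-4.8 -4.1  8.6] [-1.2 -0.4  0.2]
44 [-6.9 -4.7  9.9] [-1.5 -0.4  0.3]
40 [-7.6 -4.   9.9] [-1.7 -0.5  0.4]
36 [-9.5 -5.  13.9] [-1.9 -0.5  1.1]
33 [-13.   -3.7  30.3] [-2.  -0.5  3.4]
9.5333
```

View pics/press.png

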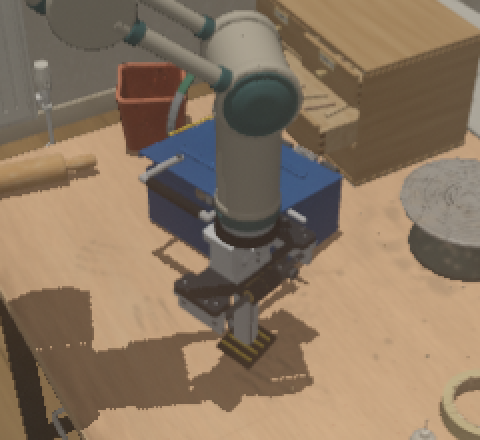

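The force jumps at 36 mm (14 N, then 30 N), so the pedal is on its stop. The picture shows the pad down at (248,347). I'll release it and look.

Run:
```python
from h import *
R=tool(np.pi/2)
P=lambda z:list(tcp_at((-183,-175,z),R,199))
move_l(P(85),velocity=100)
move_l(P(230),velocity=250)
R=tool(np.radians(55))
gripper_open()
move_pose(list(tcp_at(bar(.15),R,180+110)),R.tolist())
ps=[]
for n in ["scene","top","wrist"]:
    p=read_camera(n);ps.append(p)
    for q in ["grab_bar","pedal_pad"]:
        r=mark_of(q,p);print(n,q,[(np.round(np.linalg.inv(RB)@(np.array(d["point"])-[BX,BY,0])).tolist(),round(float(d["score"]),2)) for d in r[:2]])
print("model",bar(.15).round())
im=np.ascontiguousarray(ps[0]["pixels"][100:320,180:420,::-1].repeat(2,0).repeat(2,1))
cv2.imwrite("pics/ajar.png",im)
im=np.ascontiguousarray(ps[2]["pixels"][:,:,::-1])
for u,v in proj(ps[2],[w(bar(.15)+[0,k,0]) for k in(-45,0,45)]): cv2.circle(im,(int(u),int(v)),3,(0,255,0),-1)
cv2.imwrite("pics/ajar_w.png",im)
print(current_clock(),np.round(current_joints(),2))
```

```text
scene grab_bar [([-135.0, -3.0, 135.0], 0.6), ([-5.0, 0.0, -4.0], 0.36)]
scene pedal_pad [([-177.0, -177.0, 70.0], 0.59), ([-5.0, 1.0, -1.0], 0.48)]
top grab_bar [([-134.0, -2.0, 139.0], 0.6)]
top pedal_pad [([-178.0, -175.0, 72.0], 0.58)]
wrist grab_bar [([-133.0, -0.0, 136.0], 0.72)]
wrist pedal_pad [([-179.0, -172.0, 67.0], 0.65)]
model [-133.    0.  139.]
13.575 [-0.33 -0.21  2.18  0.53  0.73 -0.94]
```

View pics/ajar.png

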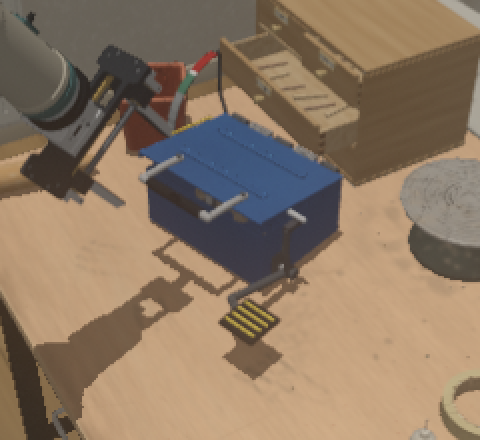

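View pics/ajar_w.png

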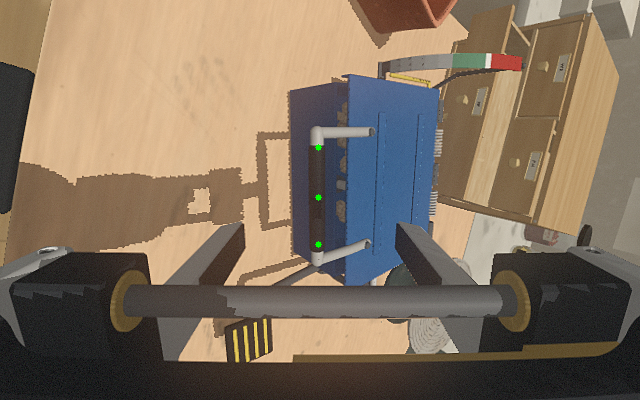

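The lid is ajar and the pedal is back up. In the wrist view the predicted bar dots sit on the bar at (318,148–244), so I'll approach and grip.

Run:
```python
from h import *
R=tool(np.radians(55))
f0=np.array(current_force())
move_l(list(tcp_at(bar(.145),R,180)),velocity=80)
print((np.array(current_force())-f0).round(1))
clamp(25)
dwell(.3)
print(current_opening(),(np.array(current_force())-f0).round(1),current_clock())
p=read_camera("wrist");cv2.imwrite("pics/grip_w.png",p["pixels"][:,:,::-1])
```

```text
[-0.3 -1.   0.1]
14.119800414276156 [-3.6 -3.4 -1.4] 16.6083
```

View pics/grip_w.png

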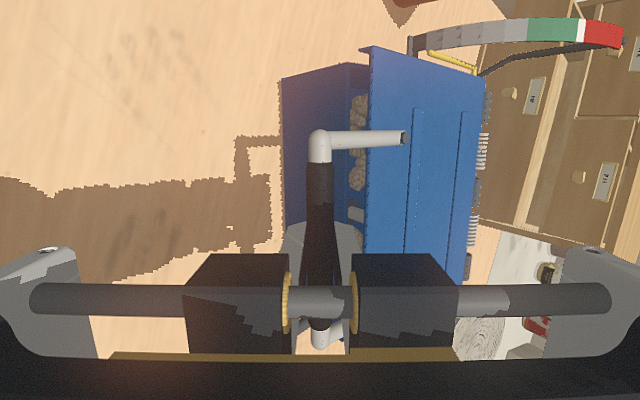

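The bar is between the fingers (opening 14.1 mm, bar at px (320,290)). Now raising it along the arc.

Run:
```python
from h import *
R=tool(np.radians(55))
for a in np.linspace(.2,1.14,14):
    move_l(list(tcp_at(bar(a),R)),velocity=50)
    f=np.linalg.inv(RB)@np.array(current_force())
    print(round(a,2),f.round(1),round(current_opening(),1))
    if np.linalg.norm(f)>50: print("STOP");break
dwell(.3)
for n in ["scene","wrist"]:
    p=read_camera(n);cv2.imwrite(f"pics/up_{n}.png",p["pixels"][:,:,::-1])
print(current_clock())
```

```text
0.2 [-4.6 -3.1 -2.1] 14.2
0.27 [-6.8 -4.5 -1.4] 14.6
0.34 [-10.   -4.9   0.1] 14.1
0.42 [-11.8  -4.7   1.5] 14.3
0.49 [-10.3  -4.    1.1] 14.5
0.56 [-9.2 -2.6  1.2] 14.3
0.63 [-6.4 -0.7  0.7] 14.2
0.71 [-5.7 -0.5  2.9] 14.4
0.78 [-5.   1.5  1.8] 14.2
0.85 [-4.5  1.3  3.3] 14.2
0.92 [-3.3  1.9  1.5] 14.3
1.0 [-1.2  1.8  1.2] 14.0
1.07 [-0.7  1.4  1.5] 14.0
1.14 [-0.7 -0.3  0.6] 14.5
23.5167
```

View pics/up_wrist.png

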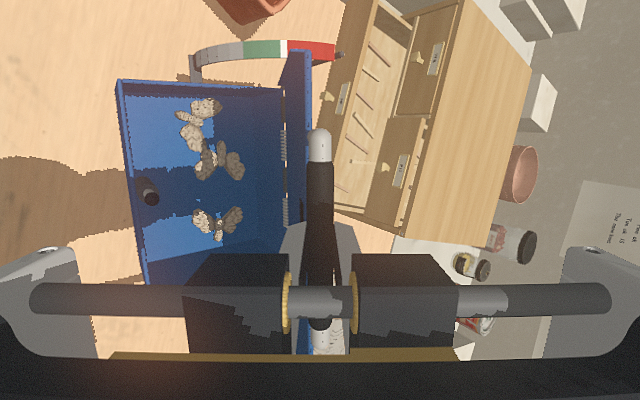

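View pics/up_scene.png

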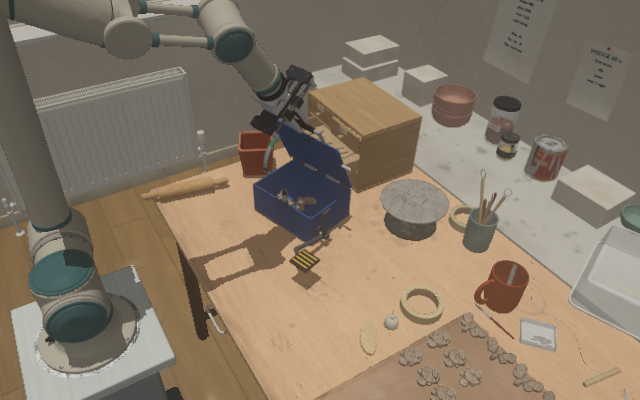

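The lid is up and still gripped, but the pointer is hidden. I'll measure the lid angle from the bar end and the cameras.

```bash
cat > ang.py <<'E'
from h import *
def rep(tag):
    print("tcp grasp bin-frame",(RB.T@(np.array(current_tcp_pos())+180*np.array(current_tool_rot())[:,2]-[BX,BY,0])).round(1))
    for n in ["scene","top","wrist"]:
        p=read_camera(n)
        for q in ["grab_bar","lid"]:
            for d in mark_of(q,p)[:1] if q=="grab_bar" else []:
                b=RB.T@(np.array(d["point"])-[BX,BY,0]);print(n,b.round(),"angle",round(np.arctan2(b[2]-106,85-b[0]),3),round(float(d["score"]),2))
        if n!="scene":
            im=cv2.resize(np.ascontiguousarray(p["pixels"][:,:,::-1]),None,fx=2,fy=2,interpolation=cv2.INTER_CUBIC)
            a0=np.arctan2
            for a,col in ((.7,(0,255,255)),(.9,(0,255,0)),(1.02,(255,255,0)),(1.1,(255,0,255)),(1.18,(0,0,255))):
                # lid front-left top corner and bar left end
                L=[[85-180*np.cos(a),110,106+180*np.sin(a)],[85-220*np.cos(a),60,106+220*np.sin(a)],[85-100*np.cos(a),123,106+100*np.sin(a)]]
                for u,v in proj(p,[w(x) for x in L])*2: cv2.circle(im,(int(u),int(v)),2,col,-1)
            u,v=proj(p,[w([0,90,220])])[0]*2
            x0=int(np.clip(u-300,0,680));y0=int(np.clip(v-200,0,400))
            cv2.imwrite(f"pics/ang_{tag}_{n}.png",im[y0:y0+400,x0:x0+600])
E
python3 -c "
from ang import *
rep('up')"
```

```text
tcp grasp bin-frame [-6.90e+00 -3.00e-01  3.06e+02]
scene [-10.  -0. 304.] angle 1.124 0.89
top [ -6.   2. 306.] angle 1.142 0.88
wrist [ -6.   2. 305.] angle 1.143 0.98
```

View pics/ang_up_wrist.png

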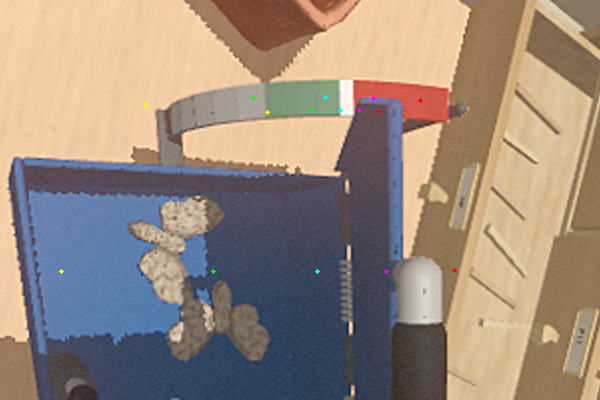

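View pics/ang_up_top.png

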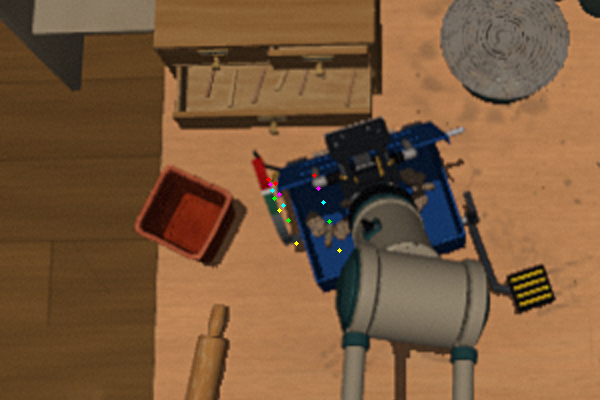

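The lid angle is about 1.14 rad on all measures: the bar end at (418,270) lies between the 1.10 and 1.18 dots. Bringing it back to about 0.88.

Run:
```python
from ang import *
R=tool(np.radians(55))
for a in np.linspace(1.08,.88,4):
    move_l(list(tcp_at(bar(a),R)),velocity=40)
    print(round(a,2),(RB.T@np.array(current_force())).round(1),round(current_opening(),1))
dwell(.5)
rep('end')
print(current_clock())
p=read_camera("wrist")
for q in ["red_pot","wood_rib","slip_trailer","pedal_pad"]:
    for n in ["top","scene"]:
        r=mark_of(q,read_camera(n)); print(q,n,[np.round(d["point"]).tolist() for d in r[:1]])
```

```text
1.08 [ 0.7 -3.1  0.6] 14.3
1.01 [-0.7 -3.5  2.3] 14.6
0.95 [ 0.4 -2.3 -1.2] 14.2
0.88 [-0.8 -0.8  0.3] 14.0
tcp grasp bin-frame [-55.3   0.4 275.4]
scene [-54.  -3. 276.] angle 0.886 0.83
top [-52.  -2. 276.] angle 0.892 0.79
wrist [-55.   2. 277.] angle 0.885 0.56
26.65
red_pot top [[623.0, 378.0, 5.0]]
red_pot scene [[623.0, 379.0, 2.0]]
wood_rib top [[544.0, -338.0, -2.0]]
wood_rib scene [[541.0, -340.0, -1.0]]
slip_trailer top [[612.0, -337.0, -6.0]]
slip_trailer scene [[611.0, -333.0, -6.0]]
pedal_pad top [[511.0, -108.0, 72.0]]
pedal_pad scene [[511.0, -109.0, 72.0]]
```

View pics/ang_end_wrist.png

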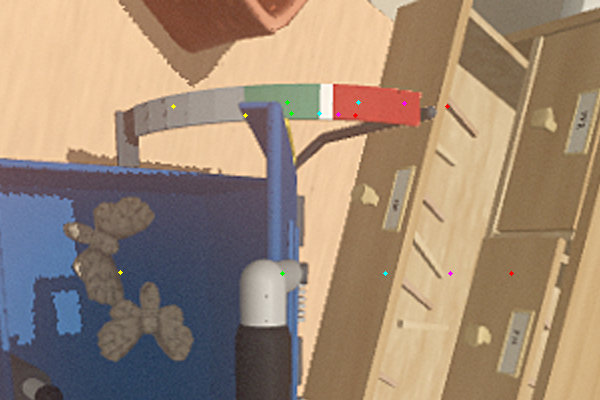

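The pointer at (289,130) is against the green part, the angle is about 0.885 rad, and the bar is held. The bystanders haven't moved and the pedal is up, so I'm handing it in.

```bash
python3 -c "
from cell import *
print(current_opening(),max(abs(v) for v in current_qvel()),current_clock())
close_job()"
```

```text
14.155006494498867 0.0012104127441790117 27.5
the job is handed in; nothing more can be done
```

The task is done and handed in at 27.5 s (limit 54 s); the program gives no verdict.

- **Pedal:** I pressed it with closed fingertips until the force jumped to 30 N at the stop. The lid popped ajar and the pedal came back up.
- **Lid:** I gripped the grab bar with 25 N and raised the lid to about 1.14 rad. I then brought it back to about 0.885 rad and held it there.

Last checks:
- **Angle:** three camera views and the arm position gave 0.88–0.89 rad, with the pointer in the green.
- **Hold:** the finger opening was 14.2 mm on the 15 mm bar, and the arm was still.
- **Surroundings:** the pedal measured up, and all bystanders were within about 6 mm of their first readings, roughly the measuring noise.

Early on, the grab bar and pedal outlines from the segmentation network disagreed between views. I dropped them and used a fit of the bin's pose to the network's point readings, which matched the pictures well.

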